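Open the dust booth window to the mark and start the extractor

ROBOT

A 6-joint arm with a two-finger parallel gripper is mounted at the origin on a cart in front of the work surface, level with it; the furniture and walls round the work are solid. World frame = base frame: x ahead of the robot, y to its left, z up, the work surface at z = 0. Lengths are in m, angles in rad, forces in N, time in s.
With the tool pointing down it reaches from about 0.35 to 0.85 m from the base axis. Payload 8.1 kg.
Tool frame: the origin (TCP) lies at the centre of the arm's flange, where the gripper is bolted on; the fingertips stand 186 mm ahead of it and the grasp point (between the pads) lies 167 mm ahead of it (robot.grasp_offset is the distance from the TCP to the grasp point, in m); z points along the fingers, y is the line along which they close (so a half turn about z gives the same grasp; the last joint's range is limited). The gripper opens to 93 mm and grips with 3 to 60 N. Pads are 15 mm wide; open, the fingers measure 128 mm over their backs; the gripper's body (75 mm by 188 mm) begins 65 mm behind the grasp point.
Start: joints at [-1.196, 0.13, 1.488, -0, 1.523, -0.085], TCP at [0.266, -0.538, 0.405] pointing down, gripper open.
Joint ranges: [-2.96, 2.96], [-0.89, 2.26], [0.02, 2.5], [-1.34, 4.48], [0, 2.73], [-2.66, 2.66]. Speed limits (rad/s): [2.39, 2.39, 2.79, 3.14, 3.14, 3.14].

INTERFACE

Orientations are given as a rotation vector (axis times angle).
In Python, from plant import robot gives the robot as it stands.
- The arm moves only by the tool drive_tool, never from a script. Its argument "moves" is one flat list of numbers, 7 for each row, row after row: the finger opening in mm, from 0 to 93, then the shift along the tool's x, y, z in mm, then the turn, a rotation vector about the tool's x, y, z in degrees. A call has 1 to 8 rows; each row shifts and turns the commanded pose from where the row before left it, along the tool's axes as they then stand; what a row does not reach is not made up. A row lasts 1/10 s, in which the tool goes at most 50 mm and 8.59 degrees, less where a joint would pass 70% of its speed; a pose out of reach is approached as far as the arm can. A call is refused whole if a number of a shift passes 50 or a number of a turn 8.59, either way. A call with a gripper value outside its range is refused whole. The fingers move at their own pace and stop on an object; "grip_force" is the grip in N (left out, the last holds). Time passes only in rows, so rows that do not move let the fingers close. It gives the time, the measured TCP pose, the force, the opening and the grip force at its end, in the units of the state.
- robot.read_state(): the state, without advancing time (a new reading comes with each control period).
- robot.read_camera(name): name is "scene" or "top"; returns a dict with "color" (400x640x3 uint8, red, green, blue), "depth" (400x640 float32, m along the optical axis (not along the pixel's ray), 0 where there is no reading), "mtx" (3x3 intrinsics, pixels), "R" (3x3) and "t" (3): a world point X has camera coordinates R X + t. Camera axes: x right, y down, z forward; pixel columns grow to the right and rows downward; lengths in m; the calibration is good to about 2 mm. A picture is of the moment at which its call begins.
- robot.close_job(): hands the job in; it is judged then, once.
The state is a dict: "t": time; "q": joint angles; "dq": joint speeds; "joint_torque": joint torques, N m; "tool_pos": TCP position; "orientation": TCP orientation; "force": force on the tool from outside, world axes, zero at the start; "wrist_torque": the same for the moment, N m; "opening": finger opening in m; "gripper_force": force on a finger pad.
Only numpy, scipy, OpenCV 4.12 (cv2) and the standard library are available. Lean on these libraries where they do the work, as an engineer would, in place of code of your own. Each camera call takes 0.05 s, during which the arm holds its last target. There are 200 camera calls.

TASK

Push the sliding window of the small dust booth up from beneath its yellow lip with the fingers until the lip is level with the orange pointer on the left rail, and leave it standing there; then press the green start button on the grey switch box and let it spring back. Do not pinch the lip, do not shift the pointer, and leave the loose things on the bench where they are.

Things in the scene. Friction and masses are not known exactly. Their poses are not given: they have to be found in the camera images.
- booth: Fixed grey dust booth, 220 deep x 300 wide x 350 mm high, counterweight housings on its sides. Origin: bottom of the front face, mid-width; x into the booth, y to its left, z up; its yaw varies. A grey sill fills the front up to z = 100; above it the window and its two rails (y = -140 and 140, 20 wide, 15 mm proud of the window) lean back 30 degrees from vertical, up to z = 360.
- sash (a joint): Travel of the clear counterweighted sliding window up its sloping rails, m: 0 = shut, 0.16 = fully open; it starts nearly shut. The counterweights balance it, so it stays wherever it is left; moving it takes about 4 to 7 N along the slope.
- lip_under (a point): Middle of the flat underside of the yellow lip on the window's bottom edge. x into the booth square to the window (30 degrees below level), y along the lip to the booth's left, z up the slope, the way the window slides. The lip is 200 long in y, 5 thick; from this point its free edge is 22 mm towards -x, the window frame 16 mm towards +x. The space under it is free down to the bench.
- lip: The yellow lip plate, 42 x 200 x 5 mm, fixed to the bottom edge of the window. Its origin lies on the window's plane, mid-length, 26 mm inward of point lip_under and level with the underside along the slope; axes as lip_under.
- lip_top: The black rubber strip on the upper face of the lip, 26 x 196 x 3 mm, fixed to it; same origin and axes as body lip.
- mark (a joint): Place of the orange pointer clip along the left guide rail, m; equal to the value of joint sash at which the lip is level with the pointer (from 0.07 to 0.14). Stiff; to be left alone.
- mark_tip (a point): Tip of the orange pointer, a flat fin 5 mm thick in the same plane as the lip plate, beyond the lip's left end; the point is on the fin's underside, 104 mm to the left of the lip's middle. Axes as lip_under. The lip is level with it when lip_under and mark_tip have the same place along z (the slope).
- start_button (a joint): Depth to which the green button is pressed, m: 0 = out, 0.006 = fully down (about 5 N); it springs back.
- start_button_top (a point): Centre of the top of the round green button, 34 mm across, about 65 mm above the bench, pressed straight down. It stands 18 mm proud, in a black collar, on the middle of a fixed grey switch box 80 x 110 x 45 mm.
- white_bottle: White bottle with a dark red label, 56 mm across, 163 high, standing loose; origin under its middle. Leave alone.
- tape_measure: Yellow and black tape measure, 50 x 92 x 68 mm high, standing loose; origin under its middle. Leave alone.
- dropper_bottle: Small grey-white bottle with a blue cap, 28 mm across, 99 high, standing loose at the left side of the booth; origin under its middle. Leave alone.

How it is judged:
On the way, in this order (a step that is already met when the one before it is completed fails the run):
1. the robot's fingers or gripper push the window up by its lip (open by 30 mm) (contact force between any of the fingers, the arm and lip above 0.5 N and value of joint sash above 0.03 m), for 0.04 s.
2. the lip stands still level with the pointer, within 8 mm along the slope (z of lip_under in the frame of mark_tip between -0.008 and 0.008 m and velocity of joint sash between -0.01 and 0.01 m/s), for 0.2 s.
3. then the green button is pressed, at least 4 mm deep (value of joint start_button above 0.004 m), for 0.05 s.
At the end, for the whole second after the job is handed in: The window stands still with its lip level with the orange pointer (within 8 mm along the slope), the button has sprung back, the pointer is where it was (within 6 mm), and the bottle, tape measure and blue-capped bottle are within 20 mm of where they stood (z of lip_under in the frame of mark_tip between -0.008 and 0.008 m and velocity of joint sash between -0.005 and 0.005 m/s and value of joint start_button below 0.0015 m and distance of mark_tip from where it was at the start of the episode below 0.006 m and distance of each of white_bottle, tape_measure, dropper_bottle from where it was at the start of the episode below 0.02 m); the robot touches nothing.
It fails at once if the lip is pinched: fingers bear on its rubber top and its underside at once (contact force between the fingers and lip above 0.5 N and contact force between the fingers and lip_top above 0.5 N).
It fails at once if the pointer is shifted by more than 6 mm (distance of mark_tip from where it was at the start of the episode above 0.006 m).
It fails at once if the white bottle is moved or lifted by more than 20 mm (distance of white_bottle from where it was at the start of the episode above 0.02 m).
It fails at once if the tape measure is moved or lifted by more than 20 mm (distance of tape_measure from where it was at the start of the episode above 0.02 m).
It fails at once if the dropper bottle is moved or lifted by more than 20 mm (distance of dropper_bottle from where it was at the start of the episode above 0.02 m).
It also fails if it takes over 48 s, if anything falls off the work surface, if the arm or the gripper's body presses on something with over 40 N, if the wrist force passes 120 N, or if a joint passes its speed limit or range.

## Working session

There is one attempt and no reset: what is moved stays moved. The work goes in short steps, Python scripts to look and compute and a tool call to move; the robot and the scene stay as the last step left them, time stands still between calls to the robot, and variables do not carry over. Pictures are saved under pics/ and viewed, at most 10 in all, crops included, and the job is handed in when it is done.

Besides the shell and the picture viewer there is one more tool, called after "Request:" by a JSON object that holds its "op" and its "data". drive_tool: Moves the arm, as the interface text tells. Its arguments: {"type":"object","properties":{"moves":{"type":"array","items":{"type":"number"}},"grip_force":{"type":"number"}},"required":["moves"]}

```bash
ls; mkdir -p pics
cat > h.py <<'E'
import numpy as np, cv2
from plant import robot
from scipy.spatial.transform import Rotation as Ro
def cam(n,save=None):
    c=robot.read_camera(n); 
    np.savez('/tmp/%s.npz'%n,**c)
    if save: cv2.imwrite('pics/'+save,c['color'][:,:,::-1])
    return c
def load(n): return np.load('/tmp/%s.npz'%n)
def world(c):
    d=c['depth'];v,u=np.mgrid[:d.shape[0],:d.shape[1]]
    K=c['mtx'];p=np.stack([(u-K[0,2])/K[0,0]*d,(v-K[1,2])/K[1,1]*d,d],-1)
    return (p-c['t'])@c['R']
E
python3 - <<'E'
from h import *
a=cam('scene','s0.png');b=cam('top','t0.png')
for c in(a,b): print(c['mtx'].round(1).tolist(),(-c['R'].T@c['t']).round(3),c['R'][2].round(2))
s=robot.read_state();print(s['t'],s['force'],s['orientation'])
E
```

```text
pics
[[360.8, 0.0, 319.4], [0.0, 360.8, 205.8], [0.0, 0.0, 1.0]] [0.107 0.258 0.721] [ 0.55 -0.37 -0.75]
[[365.8, 0.0, 321.3], [0.0, 365.8, 195.1], [0.0, 0.0, 1.0]] [ 0.398 -0.076  0.934] [ 0.19  0.   -0.98]
0.1 [ 0.10054204  0.32247026 -0.28961631] [-3.05731183e+00 -7.15541357e-01  3.84631217e-04]
```

View pics/s0.png

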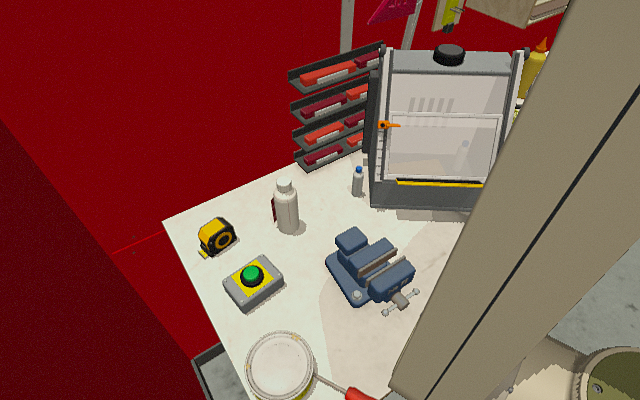

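View pics/t0.png

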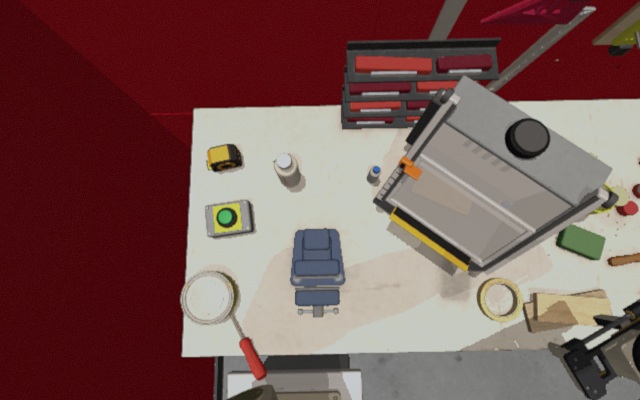

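The scene view shows the yellow lip at (397,182)–(484,185), the pointer at (385,125) and the button at (252,274). In the top view the lip runs (392,208)–(468,268), the pointer is at (411,169) and the button at (226,217).

Run:
```python
from h import *
def seg(n,box,lo,hi):
    c=load(n);W=world(c);hsv=cv2.cvtColor(c['color'],cv2.COLOR_RGB2HSV)
    m=cv2.inRange(hsv,lo,hi)>0;k=np.zeros_like(m);k[box[1]:box[3],box[0]:box[2]]=1
    m&=k&(c['depth']>0);v,u=np.nonzero(m);return u,v,W[m]
for n,box in(('top',(380,190,480,280)),('scene',(390,172,500,200))):
    u,v,P=seg(n,box,(20,150,90),(35,255,255))
    o=np.argsort(u);print(n,'lip',len(u));k=max(1,len(u)//12)
    for i in range(0,len(u)-k+1,k): j=o[i:i+k];print(u[j].mean().round(),v[j].mean().round(),np.median(P[j],0).round(4))
for n,box in(('top',(395,150,430,185)),('scene',(370,115,405,135))):
    u,v,P=seg(n,box,(5,150,90),(19,255,255));print(n,'ptr',len(u))
    o=np.argsort(u)
    for i in range(0,len(u),8): j=o[i:i+8];print(u[j].mean().round(),v[j].mean().round(),np.median(P[j],0).round(4))
for n,box in(('top',(200,190,260,240)),('scene',(230,255,280,300))):
    u,v,P=seg(n,box,(50,120,60),(75,255,255));print(n,'btn',np.median(P,0).round(4),(P.min(0)).round(3),P.max(0).round(3))
for n,px in (('top',[(376,172),(287,162),(224,157),(395,195),(372,205),(420,235)]),('scene',[(358,180),(370,200),(400,190)])):
    W=world(load(n))
    for p in px: print(n,p,W[p[1],p[0]].round(3))
for n,b,f in(('top',(370,140,490,290),'tc.png'),('scene',(350,90,500,220),'sc.png')):
    I=load(n)['color'][b[1]:b[3],b[0]:b[2],::-1];I=cv2.resize(I,None,fx=4 if n=='top' else 4,fy=4,interpolation=cv2.INTER_CUBIC);cv2.imwrite('pics/'+f,I)
```

```text
top lip 617
393.0 215.0 [ 0.5021 -0.2338  0.127 ]
399.0 220.0 [ 0.4924 -0.2442  0.1276]
405.0 225.0 [ 0.4811 -0.2584  0.128 ]
412.0 230.0 [ 0.4697 -0.2722  0.1279]
418.0 234.0 [ 0.4606 -0.286   0.1279]
425.0 239.0 [ 0.4495 -0.2986  0.128 ]
431.0 243.0 [ 0.4404 -0.312   0.129 ]
438.0 248.0 [ 0.4294 -0.3253  0.1287]
444.0 253.0 [ 0.4184 -0.3383  0.1282]
450.0 257.0 [ 0.4095 -0.3511  0.129 ]
456.0 261.0 [ 0.4007 -0.3636  0.1285]
463.0 265.0 [ 0.39   -0.3771  0.1278]
scene lip 337
399.0 182.0 [ 0.5046 -0.2333  0.128 ]
406.0 182.0 [ 0.4911 -0.242   0.1293]
413.0 183.0 [ 0.4811 -0.2563  0.1302]
421.0 183.0 [ 0.4709 -0.2712  0.1296]
428.0 183.0 [ 0.4601 -0.2851  0.1291]
435.0 184.0 [ 0.4501 -0.2961  0.1298]
443.0 184.0 [ 0.4396 -0.3088  0.1302]
450.0 185.0 [ 0.4309 -0.3251  0.1293]
457.0 184.0 [ 0.4201 -0.3364  0.1286]
464.0 185.0 [ 0.4103 -0.3482  0.1299]
472.0 185.0 [ 0.4007 -0.3619  0.1302]
479.0 186.0 [ 0.3917 -0.3765  0.1293]
top ptr 247
400.0 162.0 [ 0.5949 -0.2321  0.2331]
402.0 160.0 [ 0.5974 -0.2352  0.2368]
403.0 163.0 [ 0.5951 -0.2375  0.2366]
404.0 161.0 [ 0.5989 -0.2394  0.2375
[... 1438 characters left out ...]
577  -0.2421  0.2391]
390.0 125.0 [ 0.5727 -0.2445  0.2409]
393.0 125.0 [ 0.5697 -0.2493  0.241 ]
396.0 125.0 [ 0.5665 -0.2548  0.241 ]
398.0 125.0 [ 0.5615 -0.2585  0.2409]
400.0 126.0 [ 0.5581 -0.2606  0.2403]
top btn [0.517  0.1571 0.066 ] [0.501 0.14  0.055] [0.534 0.177 0.069]
scene btn [0.515  0.1577 0.0667] [0.5   0.14  0.055] [0.536 0.173 0.07 ]
top (376, 172) [ 0.611 -0.204  0.098]
top (287, 162) [ 0.621 -0.001  0.163]
top (224, 157) [0.665 0.164 0.066]
top (395, 195) [ 0.549 -0.24   0.127]
top (372, 205) [ 0.547 -0.205  0.001]
top (420, 235) [ 0.459 -0.29   0.125]
scene (358, 180) [ 0.607 -0.197  0.069]
scene (370, 200) [ 0.568 -0.212  0.018]
scene (400, 190) [ 0.517 -0.26   0.072]
```

View pics/sc.png

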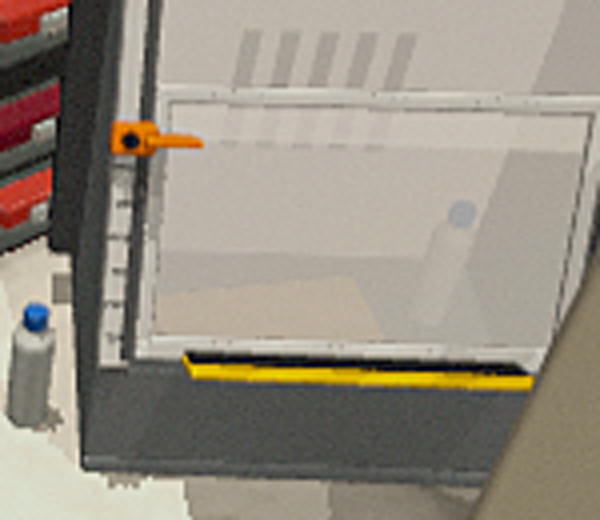

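View pics/tc.png

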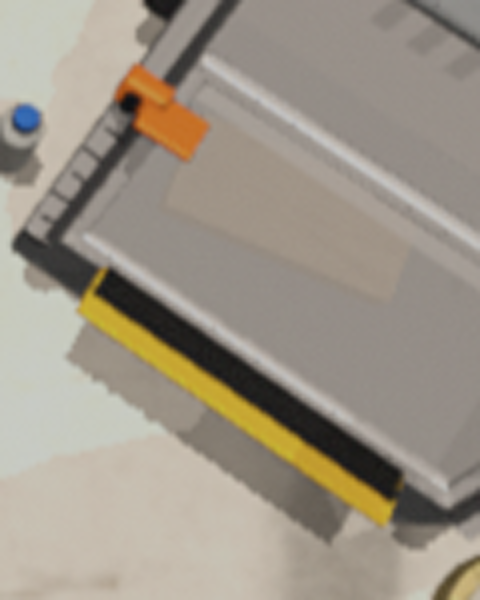

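The crops confirm the closed window, lip and pointer. I'll compute the frames and the required travel, check the height of the vise, and set up a move planner.

```bash
cat >> h.py <<'E'
yb=np.array([.112,.1433,0]);yb/=np.linalg.norm(yb);xb=np.array([yb[1],-yb[0],0]);Z=np.array([0,0,1.])
s_=xb*.5+Z*np.sqrt(.75);n_=xb*np.sqrt(.75)-Z*.5
def ori(pitch_deg):  # tool z pitched down by pitch, tool y=-yb
    p=np.radians(pitch_deg);z=xb*np.cos(p)-Z*np.sin(p);y=-yb;return np.stack([np.cross(y,z),y,z],1)
def plan(p0,R0,p1,R1,N):
    w=Ro.from_matrix(R0.T@R1).as_rotvec();st=Ro.from_rotvec(w/N)
    print('turn/row deg',np.degrees(w/N).round(2)); R=Ro.from_matrix(R0)
    for i in range(N):
        print(' shift mm',(R.inv().apply((p1-p0)/N)*1e3).round(1)); R=R*st
def cur():
    s=robot.read_state();return s['tool_pos'],Ro.from_rotvec(s['orientation']).as_matrix(),s
E
python3 - <<'E'
from h import *
print(yb,xb,s_,n_)
def S(P): return np.stack([P@n_,P@yb,P@s_],-1)
for n,lb,pb in(('top',(380,190,480,280),(395,150,430,185)),('scene',(390,172,500,200),(386,115,405,135))):
    c=load(n);W=world(c);hsv=cv2.cvtColor(c['color'],cv2.COLOR_RGB2HSV)
    for nm,b,lo,hi in(('lip',lb,(20,150,90),(35,255,255)),('ptr',pb,(5,150,90),(19,255,255))):
        m=cv2.inRange(hsv,lo,hi);k=np.zeros_like(m);k[b[1]:b[3],b[0]:b[2]]=1;m=(m*k>0)
        q=S(W[m]);print(n,nm,np.percentile(q,[2,25,50,75,98],axis=0).round(4).tolist())
c=load('top');W=world(c);w=W[225:322,288:350].reshape(-1,3);w=w[w[:,2]>.02]
for h in(.02,.05,.08,.1): k=w[w[:,2]>h];print(h,len(k),k.min(0).round(3) if len(k) else'',k.max(0).round(3) if len(k) else '')
p,R,s=cur();print(p,R.round(3).tolist())
p1=np.array([.17,-.36,.45]);plan(p,R,p1,R,4)
print('rot'); plan(p1,R,np.array([.24,-.2,.40]),ori(50),12)
E
```

```text
[0.61580408 0.78789932 0.        ] [ 0.78789932 -0.61580408  0.        ] [ 0.39394966 -0.30790204  0.8660254 ] [ 0.68234083 -0.53330197 -0.5       ]
top lip [[0.394, -0.0628, 0.3773], [0.3978, -0.0174, 0.3794], [0.4028, 0.0322, 0.3804], [0.4074, 0.0839, 0.3813], [0.4146, 0.1305, 0.3834]]
top ptr [[0.3971, 0.1397, 0.5035], [0.4068, 0.1504, 0.5092], [0.4136, 0.1615, 0.5103], [0.4189, 0.1705, 0.5137], [0.4266, 0.1845, 0.5174]]
scene lip [[0.3945, -0.0651, 0.3644], [0.3969, -0.0151, 0.3789], [0.3992, 0.0362, 0.3811], [0.4067, 0.0862, 0.3821], [0.4464, 0.1314, 0.3831]]
scene ptr [[0.399, 0.1388, 0.5015], [0.4003, 0.1493, 0.5077], [0.4019, 0.1603, 0.5098], [0.4135, 0.1653, 0.5118], [0.4212, 0.1688, 0.5179]]
0.02 3176 [ 0.282 -0.126  0.02 ] [0.486 0.004 0.934]
0.05 2870 [ 0.282 -0.111  0.055] [ 0.483 -0.012  0.934]
0.08 2269 [ 0.309 -0.111  0.081] [ 0.483 -0.012  0.934]
0.1 1686 [ 0.31  -0.111  0.101] [ 0.41  -0.012  0.934]
[ 0.26619671 -0.53747889  0.40378887] [[0.896, 0.444, -0.001], [0.444, -0.896, 0.002], [0.0, -0.002, -1.0]]
turn/row deg [0. 0. 0.]
 shift mm [ -1.9 -50.5 -11.5]
 shift mm [ -1.9 -50.5 -11.5]
 shift mm [ -1.9 -50.5 -11.5]
 shift mm [ -1.9 -50.5 -11.5]
rot
turn/row deg [-1.88  2.97  5.13]
 shift mm [11.1 -9.4  4.2]
 shift mm [ 10.  -10.4   4.4]
 shift mm [  8.8 -11.4   4.5]
 shift mm [  7.5 -12.3   4.6]
 shift mm [  6.1 -13.1   4.5]
 shift mm [  4.7 -13.7   4.4]
 shift mm [  3.2 -14.2   4.1]
 shift mm [  1.7 -14.6   3.8]
 shift mm [  0.2 -14.8   3.3]
 shift mm [ -1.2 -14.8   2.8]
 shift mm [ -2.7 -14.7   2.2]
 shift mm [ -4.1 -14.5   1.6]
```

Request:
{"op": "drive_tool", "data": {"moves": [0,-2,-50,-11,0,0,0,0,-2,-50,-11,0,0,0,0,-2,-50,-11,0,0,0,0,-2,-50,-11,0,0,0], "grip_force": 20}}

```text
t: 0.5
tool_pos: [0.1719, -0.3646, 0.4471]
orientation: [-3.057, -0.716, 0.0]
force: [0.2, -0.1, 2.3]
opening: 0.0661
gripper_force: 0.0
```

Request:
{"op": "drive_tool", "data": {"moves": [0,11,-9,4,-1.9,3,5.1,0,10,-10,4,-1.9,3,5.1,0,9,-11,4,-1.9,3,5.1,0,7,-12,4,-1.9,3,5.1,0,6,-13,4,-1.9,3,5.1,0,5,-14,4,-1.9,3,5.1]}}

```text
t: 1.1
tool_pos: [0.2075, -0.287, 0.4246]
orientation: [2.973, -0.126, 0.526]
force: [0.1, 0.5, 0.6]
opening: 0.0174
gripper_force: 0.0
```

Request:
{"op": "drive_tool", "data": {"moves": [0,3,-14,4,-1.9,3,5.1,0,2,-15,4,-1.9,3,5.1,0,0,-15,3,-1.9,3,5.1,0,-1,-15,3,-1.9,3,5.1,0,-3,-15,2,-1.9,3,5.1,0,-4,-14,2,-1.9,3,5.1,0,0,0,0,0,0,0]}}

```text
t: 1.8
tool_pos: [0.2867, -0.2637, 0.4067]
orientation: [2.658, -0.896, 0.905]
force: [-0.9, 1.2, -0.7]
opening: 0.0007
gripper_force: 0.0
```

```bash
cat >> h.py <<'E'
lip0=n_*.416+yb*.034+s_*.3756
E
python3 - <<'E'
from h import *
p,R,s=cur();print(s['t'],p.round(4),R[:,2].round(3),R[:,1].round(3),s['q'].round(3) if hasattr(s['q'],'round') else s['q'],s['force'],s['opening'])
for pit in(30,40):
  Rt=ori(pit);tip=lip0-.04*yb-.02*s_-.06*n_   # pre-pose: 60 mm out, 20 mm below the lip
  print(pit,'target tip',tip,'tcp',tip-.186*Rt[:,2]);plan(p,R,tip-.186*Rt[:,2],Rt,6)
E
```

```text
1.8 [ 0.2867 -0.2637  0.4067] [ 0.49  -0.359 -0.794] [-0.602 -0.798 -0.011] [-0.978 -0.892  2.336  0.235  1.086  1.198] [-0.88737692  1.20141826 -0.658948  ] 0.0007434323096303
30 target tip [ 0.37930701 -0.30407286  0.12995863] tcp [ 0.25239162 -0.2048787   0.22295863]
turn/row deg [-0.19  3.77  0.03]
 shift mm [-26.9  -4.   18. ]
 shift mm [-28.1  -4.1  16.2]
 shift mm [-29.1  -4.1  14.3]
 shift mm [-30.   -4.2  12.3]
 shift mm [-30.7  -4.2  10.3]
 shift mm [-31.3  -4.2   8.3]
40 target tip [ 0.37930701 -0.30407286  0.12995863] tcp [ 0.26704375 -0.21633047  0.24951713]
turn/row deg [-0.19  2.1   0.04]
 shift mm [-21.8  -4.   16.4]
 shift mm [-22.4  -4.1  15.6]
 shift mm [-22.9  -4.1  14.7]
 shift mm [-23.5  -4.1  13.9]
 shift mm [-24.   -4.2  13. ]
 shift mm [-24.4  -4.2  12.1]
```

Run:
```python
from h import *
p,R,s=cur()
plan(p,R,np.array([.30,-.245,.31]),ori(52),3)
```

```text
turn/row deg [-0.36  0.21  0.13]
 shift mm [-19.8  -7.3  25.6]
 shift mm [-19.9  -7.4  25.4]
 shift mm [-20.   -7.5  25.3]
```

Request:
{"op": "drive_tool", "data": {"moves": [0,-20,-7,25,-0.4,0.2,0,0,0,0,0,0,0,0]}}

```text
t: 2.0
tool_pos: [0.2903, -0.2585, 0.3714]
orientation: [2.658, -0.895, 0.893]
force: [0.1, 0.1, -1.1]
opening: 0.0006
gripper_force: 0.0
```

```bash
python3 -c "
from h import *
p,R,s=cur();print(p.round(4).tolist(),R.round(3).tolist(),np.round(s['q'],4).tolist())"
```

```text
[0.2903, -0.2585, 0.3714] [[0.635, -0.603, 0.483], [-0.484, -0.797, -0.36], [0.602, -0.005, -0.798]] [-0.9516, -0.8908, 2.3976, 0.2173, 1.0221, 1.2137]
```

Request:
{"op": "drive_tool", "data": {"moves": [0,-20,-7,25,-0.4,0.2,0,0,-20,-7,25,-0.4,0.2,0,0,0,0,0,0,0,0]}}

```text
t: 2.3
tool_pos: [0.2995, -0.2486, 0.3128]
orientation: [2.636, -0.896, 0.899]
force: [0.5, 0.1, -0.0]
opening: 0.0001
gripper_force: 0.0
```

```bash
python3 -c "
from h import *
p,R,s=cur();print(p.round(4).tolist(),R.round(3).tolist(),np.round(s['q'],4).tolist())"
```

```text
[0.2995, -0.2486, 0.3128] [[0.628, -0.611, 0.481], [-0.48, -0.791, -0.379], [0.613, 0.007, -0.79]] [-0.8929, -0.8694, 2.4958, 0.1794, 0.8758, 1.2637]
```

```bash
cat > kin.py <<'E'
import numpy as np
from scipy.spatial.transform import Rotation as Ro
from scipy.optimize import least_squares
D=[([-1.196,.13,1.488,0,1.523,-.085],[.2662,-.5375,.4038]),
([-.978,-.892,2.336,.235,1.086,1.198],[.2867,-.2637,.4067]),
([-0.9516,-0.8908,2.3976,0.2173,1.0221,1.2137],[.2903,-.2585,.3714]),
([-0.8929,-0.8694,2.4958,0.1794,0.8758,1.2637],[.2995,-.2486,.3128])]
e=lambda a,t:Ro.from_euler(a,t)
def fk(q,P):
    a,b,h,L1,L2,eo,d=P
    r1=e('z',q[0]);r2=r1*e('y',q[1]);r3=r2*e('y',q[2]);r5=r3*e('z',q[3])*e('y',q[4]);r6=r5*e('z',q[5])
    p=np.array([0,0,h])+r1.apply([a,b,0])+r2.apply([0,0,L1])+r3.apply([eo,0,L2])+r6.apply([0,0,d]);return p,r6
def fit():
    f=lambda P:np.concatenate([(fk(q,P)[0]-p)*1e3 for q,p in D]+[(P-np.array([0,.05,.35,.4,.4,0,.1]))*.3])
    return least_squares(f,[0,.05,.35,.4,.4,0,.1])
lo=np.array([-2.96,-.87,.05,-1.34,.03,-2.66]);hi=np.array([2.96,2.2,2.47,4.4,2.7,2.6])
def ik(P,p,R,q0=(-.9,-.8,2.4,.2,.8,1.2)):
    f=lambda q:np.concatenate([(fk(q,P)[0]-p)*10,(fk(q,P)[1].inv()*Ro.from_matrix(R)).as_rotvec()])
    return least_squares(f,np.clip(q0,lo+.01,hi-.01),bounds=(lo,hi))
E
python3 - <<'E'
from kin import *; from h import lip0,yb,xb,s_,n_,Z
S=fit();P=S.x;print(P.round(4),S.fun.round(2))
print(fk(D[3][0],P)[1].as_matrix().round(3).tolist())
def O(th,pit,roll):
    z=np.cos(th)*(xb*np.cos(pit)-Z*np.sin(pit))+np.sin(th)*yb
    x=np.cross(-yb*np.cos(th)+np.sin(th)*(xb*np.cos(pit)-Z*np.sin(pit)),z)
    x/=np.linalg.norm(x); R=np.stack([x,np.cross(z,x),z],1); return R@Ro.from_euler('z',roll).as_matrix()
for roll in(0,):
 for pit in(30,40,50,60):
  for th in(-30,-15,0,15,30,45):
   o=[]
   for out,dn in((.025,-.03),(0,-.015),(0,.12)):
    R=O(np.radians(th),np.radians(pit),roll);tip=lip0-.02*yb+dn*s_-out*n_
    g=ik(P,tip-.186*R[:,2],R);o.append(round(g.cost**.5*100,1))
   print(pit,th,o)
E
```

```text
[-0.0037  0.051   0.3178  0.3686  0.5567  0.0611  0.1916] [ 0.    0.24  0.57  0.01  0.09  0.06  0.   -0.15 -0.13  0.06 -0.17 -0.5
 -0.    0.   -0.01 -0.01  0.05  0.02  0.03]
[[0.611, 0.628, 0.481], [0.791, -0.479, -0.379], [-0.007, 0.613, -0.79]]
30 -30 [np.float64(70.7), np.float64(59.2), np.float64(45.6)]
30 -15 [np.float64(61.4), np.float64(51.6), np.float64(27.7)]
30 0 [np.float64(53.2), np.float64(43.3), np.float64(9.6)]
30 15 [np.float64(37.1), np.float64(28.5), np.float64(0.5)]
30 30 [np.float64(8.6), np.float64(0.7), np.float64(0.0)]
30 45 [np.float64(0.0), np.float64(0.0), np.float64(0.0)]
40 -30 [np.float64(61.8), np.float64(54.0), np.float64(49.5)]
40 -15 [np.float64(47.6), np.float64(39.1), np.float64(29.3)]
40 0 [np.float64(35.2), np.float64(25.5), np.float64(7.7)]
40 15 [np.float64(24.3), np.float64(15.1), np.float64(0.0)]
40 30 [np.float64(1.0), np.float64(0.0), np.float64(0.0)]
40 45 [np.float64(0.0), np.float64(0.0), np.float64(0.0)]
50 -30 [np.float64(55.5), np.float64(51.3), np.float64(53.8)]
50 -15 [np.float64(36.6), np.float64(31.6), np.float64(33.7)]
50 0 [np.float64(17.6), np.float64(10.0), np.float64(13.2)]
50 15 [np.float64(6.9), np.float64(0.0), np.float64(0.0)]
50 30 [np.float64(0.0), np.float64(0.0), np.float64(0.0)]
50 45 [np.float64(0.0), np.float64(0.0), np.float64(0.0)]
60 -30 [np.float64(54.7), np.float64(53.9), np.float64(56.4)]
60 -15 [np.float64(34.4), np.float64(33.9), np.float64(37.5)]
60 0 [np.float64(13.3), np.float64(13.3), np.float64(18.5)]
60 15 [np.float64(0.0), np.float64(0.0), np.float64(0.4)]
60 30 [np.float64(0.0), np.float64(0.0), np.float64(0.0)]
60 45 [np.float64(0.0), np.float64(0.0), np.float64(0.0)]
```

```bash
cat >> kin.py <<'E'
P=fit().x
C=Ro.from_euler('z',-np.pi/2).as_matrix()
from h import lip0,yb,xb,s_,n_,Z
def O(th,pit,roll=0):
    th,pit=np.radians([th,pit]);f=xb*np.cos(pit)-Z*np.sin(pit)
    z=np.cos(th)*f+np.sin(th)*yb;y=-yb*np.cos(th)+np.sin(th)*f
    return np.stack([np.cross(y,z),y,z],1)@Ro.from_euler('z',roll,degrees=True).as_matrix()
def IK(p,R,q0=(-.9,-.8,2.4,.2,.8,1.2)):
    g=ik(P,p,R@C,q0);return g.x,g.cost**.5*100
def body(p,R):
    b=np.array([[x,y,z] for x in(-.0375,.0375) for y in np.linspace(-.094,.094,9) for z in(0,.05,.102)]);return p+b@R.T
E
python3 - <<'E'
from kin import *
for roll in(0,90,-90):
 for pit in(30,40,45,50,55):
  for th in(10,20,25,30,40):
   for t in(-.04,0,.04):
    R=O(th,pit,roll);hh=.010 if roll==0 else .02
    o=[];q=(-.8,-.8,2.3,0.,.8,1.2 if roll==0 else 0)
    for out,dn in((.03,-.03),(.006,-.03),(.006,0),(.006,.13)):
     tip=lip0+t*yb+(dn-.005-hh)*s_-out*n_-s_*.016*np.tan(np.radians(pit-30))
     q,c=IK(tip-.186*R[:,2],R,q);o.append(c)
     if dn==0:
        B=body(tip-.186*R[:,2],R);r=B-lip0;k=(r@s_>-.008)&(abs(r@yb)<.105);cl=-.022-(r@n_)[k].max() if k.any() else 9
        rl=(.011-(r@n_)).min(); zm=B[:,2].min();v=B[(B[:,0]>.28)&(B[:,1]>-.13)];vz=v[:,2].min() if len(v) else 9
    if max(o)<.5 and cl>.006: print(roll,pit,th,t,'clr',round(cl,3),'rail',round(rl,3),'z',round(zm,3),'vise',round(vz,3),q.round(2))
E
```

```text
0 30 40 -0.04 clr 0.048 rail 0.021 z 0.077 vise 9 [-1.4  -0.08  2.15  1.25  1.33 -0.09]
0 30 40 0 clr 0.018 rail 0.021 z 0.077 vise 9 [-1.33 -0.14  2.21  1.28  1.27 -0.07]
0 40 30 -0.04 clr 0.038 rail 0.036 z 0.093 vise 9 [-1.3  -0.29  2.2   1.06  1.15  0.26]
0 40 40 -0.04 clr 0.041 rail 0.014 z 0.079 vise 9 [-1.36 -0.08  2.07  1.11  1.33  0.14]
0 40 40 0 clr 0.011 rail 0.014 z 0.079 vise 9 [-1.29 -0.15  2.13  1.13  1.28  0.18]
0 45 30 -0.04 clr 0.033 rail 0.032 z 0.095 vise 9 [-1.27 -0.26  2.14  0.97  1.17  0.38]
0 45 40 -0.04 clr 0.036 rail 0.011 z 0.08 vise 9 [-1.34 -0.07  2.03  1.04  1.35  0.26]
0 45 40 0 clr 0.007 rail 0.011 z 0.08 vise 9 [-1.27 -0.13  2.08  1.06  1.29  0.3 ]
0 50 25 -0.04 clr 0.033 rail 0.038 z 0.106 vise 9 [-1.2  -0.31  2.12  0.83  1.11  0.57]
0 50 30 -0.04 clr 0.028 rail 0.028 z 0.098 vise 9 [-1.25 -0.23  2.08  0.89  1.2   0.49]
0 50 30 0 clr 0.006 rail 0.028 z 0.098 vise 9 [-1.17 -0.28  2.12  0.89  1.14  0.55]
0 50 40 -0.04 clr 0.032 rail 0.008 z 0.081 vise 9 [-1.31 -0.05  1.98  0.97  1.36  0.37]
0 55 20 -0.04 clr 0.032 rail 0.044 z 0.118 vise 9 [-1.12 -0.33
[... 1967 characters left out ...]
 0.048 rail 0.045 z 0.067 vise 9 [-1.28 -0.27  2.16  0.98  1.17 -1.21]
-90 45 40 -0.04 clr 0.045 rail 0.032 z 0.057 vise 9 [-1.34 -0.07  2.04  1.04  1.34 -1.33]
-90 50 25 -0.04 clr 0.038 rail 0.041 z 0.079 vise 9 [-1.21 -0.32  2.14  0.83  1.11 -1.02]
-90 50 30 -0.04 clr 0.038 rail 0.036 z 0.075 vise 9 [-1.25 -0.23  2.1   0.89  1.19 -1.1 ]
-90 50 40 -0.04 clr 0.035 rail 0.023 z 0.064 vise 9 [-1.32 -0.05  1.99  0.98  1.36 -1.22]
-90 55 25 -0.04 clr 0.028 rail 0.032 z 0.088 vise 9 [-1.18 -0.27  2.07  0.75  1.15 -0.91]
-90 55 30 -0.04 clr 0.027 rail 0.026 z 0.082 vise 9 [-1.23 -0.19  2.03  0.82  1.23 -0.99]
-90 55 40 -0.04 clr 0.024 rail 0.014 z 0.071 vise 9 [-1.3  -0.03  1.94  0.91  1.38 -1.12]
```

```bash
cat >> kin.py <<'E'
def rows(p0,R0,p1,R1,N,q0):
    w=Ro.from_matrix(R0.T@R1).as_rotvec();print('turn/row',np.degrees(w/N).round(2))
    R=Ro.from_matrix(R0);q=q0
    for i in range(N):
        sh=R.inv().apply((p1-p0)/N)*1e3;R=R*Ro.from_rotvec(w/N);p=p0+(p1-p0)*(i+1)/N
        q1,c=IK(p,R.as_matrix(),q);B=body(p,R.as_matrix())-lip0;tip=p+.186*R.as_matrix()[:,2]-lip0
        print(sh.round(1),'q',q1.round(2),'dq%.2f'%abs(q1-q).max(),'err%.1f'%c,'tip n,y,s',(tip@np.stack([n_,yb,s_],1)).round(3),'tipz%.3f'%(tip+lip0)[2],'bodyn %.3f'%(B@n_).max());q=q1
    return q
def wp(out,dn,t=-.04,th=30,pit=45):
    R=O(th,pit);tip=lip0+t*yb+(dn-.019)*s_-out*n_;return tip-.186*R[:,2],R
E
python3 - <<'E'
from kin import *; from h import cur
p,R,s=cur();q=np.array(s['q'])
a=wp(.08,.0);b=wp(.05,-.035);c=wp(.006,-.03)
q=rows(p,R,*a,8,q);q=rows(*a,*b,2,q);q=rows(*b,*c,2,q)
E
```

```text
turn/row [ 3.76  0.9  -0.17]
[-7.9 10.9  3.2] q [-0.98 -0.82  2.47  0.3   0.95  1.11] dq0.15 err5.5 tip n,y,s [-0.063 -0.045  0.014] tipz0.161 bodyn -0.121
[-8.  11.   2.3] q [-1.07 -0.79  2.47  0.43  1.    0.95] dq0.16 err7.4 tip n,y,s [-0.063 -0.043  0.008] tipz0.156 bodyn -0.116
[-8.  11.1  1.5] q [-1.15 -0.76  2.47  0.55  1.06  0.79] dq0.16 err8.5 tip n,y,s [-0.064 -0.042  0.003] tipz0.152 bodyn -0.111
[-8.1 11.2  0.6] q [-1.24 -0.72  2.47  0.66  1.12  0.64] dq0.15 err8.7 tip n,y,s [-0.065 -0.041 -0.002] tipz0.149 bodyn -0.107
[-8.1 11.2 -0.2] q [-1.32 -0.67  2.47  0.75  1.18  0.51] dq0.14 err8.1 tip n,y,s [-0.068 -0.041 -0.006] tipz0.146 bodyn -0.103
[-8.1 11.1 -1.1] q [-1.39 -0.62  2.47  0.83  1.24  0.38] dq0.12 err6.6 tip n,y,s [-0.071 -0.04  -0.011] tipz0.144 bodyn -0.100
[-8.1 11.  -1.9] q [-1.45 -0.57  2.47  0.89  1.28  0.27] dq0.11 err4.4 tip n,y,s [-0.075 -0.04  -0.015] tipz0.142 bodyn -0.097
[-8.1 10.8 -2.8] q [-1.51 -0.51  2.47  0.95  1.33  0.18] dq0.10 err1.5 tip n,y,s [-0.08  -0.04  -0.019] tipz0.141 bodyn -0.095
turn/row [0. 0. 0.]
[-13.    9.5  16.5] q [-1.5  -0.44  2.47  0.97  1.28  0.12] dq0.07 err1.5 tip n,y,s [-0.065 -0.04  -0.037] tipz0.118 bodyn -0.080
[-13.    9.5  16.5] q [-1.49 -0.37  2.47  0.99  1.23  0.06] dq0.07 err0.9 tip n,y,s [-0.05  -0.04  -0.054] tipz0.096 bodyn -0.065
turn/row [0. 0. 0.]
[ 8.1 10.3 17.8] q [-1.45 -0.29  2.43  1.03  1.16  0.04] dq0.08 err0.0 tip n,y,s [-0.028 -0.04  -0.052] tipz0.087 bodyn -0.043
[ 8.1 10.3 17.8] q [-1.41 -0.2   2.38  1.06  1.11  0.02] dq0.09 err0.0 tip n,y,s [-0.006 -0.04  -0.049] tipz0.078 bodyn -0.021
```

Run:
```python
from kin import *; from h import cur
p,R,s=cur();q=np.array(s['q'])
m=wp(.07,.07,-.05);b=wp(.045,-.03);c=wp(.006,-.025)
q=rows(p,R,*m,8,q);q=rows(*m,*b,4,q);q=rows(*b,*c,2,q)
```

```text
turn/row [ 3.76  0.9  -0.17]
[ 0.7 12.2  1. ] q [-0.98 -0.83  2.47  0.32  0.93  1.1 ] dq0.16 err2.8 tip n,y,s [-0.061 -0.046  0.023] tipz0.168 bodyn -0.120
[ 0.6 12.2  0.2] q [-1.07 -0.81  2.47  0.46  0.96  0.94] dq0.16 err2.1 tip n,y,s [-0.06  -0.046  0.026] tipz0.170 bodyn -0.113
[ 0.6 12.2 -0.5] q [-1.15 -0.79  2.47  0.59  1.    0.79] dq0.15 err0.6 tip n,y,s [-0.06  -0.046  0.03 ] tipz0.173 bodyn -0.107
[ 0.6 12.2 -1.3] q [-1.22 -0.75  2.46  0.7   1.05  0.66] dq0.13 err0.0 tip n,y,s [-0.06  -0.046  0.033] tipz0.176 bodyn -0.102
[ 0.6 12.1 -2.1] q [-1.29 -0.69  2.43  0.78  1.11  0.55] dq0.11 err0.0 tip n,y,s [-0.062 -0.047  0.038] tipz0.181 bodyn -0.097
[ 0.6 11.9 -2.9] q [-1.34 -0.62  2.4   0.85  1.17  0.45] dq0.10 err0.0 tip n,y,s [-0.064 -0.048  0.042] tipz0.185 bodyn -0.092
[ 0.6 11.7 -3.7] q [-1.4  -0.55  2.37  0.91  1.24  0.37] dq0.08 err0.0 tip n,y,s [-0.066 -0.049  0.046] tipz0.191 bodyn -0.089
[ 0.6 11.4 -4.4] q [-1.44 -0.47  2.33  0.95  1.31  0.29] dq0.08 err0.0 tip n,y,s [-0.07  -0.05   0.051] tipz0.196 bodyn -0.085
turn/row [0. 0. 0.]
[-22.5   4.1  12.1] q [-1.45 -0.46  2.37  0.96  1.28  0.24] dq0.05 err0.0 tip n,y,s [-0.064 -0.047  0.026] tipz0.172 bodyn -0.079
[-22.5   4.1  12.1] q [-1.46 -0.43  2.41  0.97  1.26  0.19] dq0.05 err0.0 tip n,y,s [-0.057 -0.045  0.001] tipz0.147 bodyn -0.073
[-22.5   4.1  12.1] q [-1.47 -0.4   2.44  0.99  1.23  0.13] dq0.06 err0.0 tip n,y,s [-0.051 -0.042 -0.024] tipz0.122 bodyn -0.066
[-22.5   4.1  12.1] q [-1.48 -0.36  2.46  1.01  1.21  0.07] dq0.06 err0.0 tip n,y,s [-0.045 -0.04  -0.049] tipz0.097 bodyn -0.060
turn/row [0. 0. 0.]
[ 7.5  9.1 15.8] q [-1.44 -0.28  2.42  1.03  1.16  0.05] dq0.08 err0.0 tip n,y,s [-0.025 -0.04  -0.047] tipz0.090 bodyn -0.041
[ 7.5  9.1 15.8] q [-1.4  -0.21  2.38  1.06  1.11  0.03] dq0.08 err0.0 tip n,y,s [-0.006 -0.04  -0.044] tipz0.082 bodyn -0.021
```

Request:
{"op": "drive_tool", "data": {"moves": [0,12,10,-2,0,0,0,0,0,14,0,3.8,0.9,-0.2,0,0,13,0,4.3,1,-0.2,0,0,12,-1,4.3,1,-0.2,0,0,12,-2,4.3,1,-0.2,0,0,12,-3,4.3,1,-0.2,0,0,12,-4,4.3,1,-0.2,0,0,12,-4,4.3,1,-0.2]}}

```text
t: 3.1
tool_pos: [0.2471, -0.3348, 0.3209]
orientation: [-2.587, 0.581, -1.262]
force: [-0.1, 0.3, -0.3]
opening: 0.0005
gripper_force: 0.0
```

Run:
```python
from kin import *; from h import cur
p,R,s=cur();q=np.array(s['q']);print(q.round(3),s['force'])
b=wp(.045,-.03);c=wp(.006,-.025)
q=rows(p,R,*b,4,q);q=rows(*b,*c,2,q)
```

```text
[-1.44  -0.479  2.321  0.945  1.315  0.308] [-0.12297648  0.27695163 -0.26304513]
turn/row [ 0.09 -0.02  0.05]
[-24.8   4.1  13.7] q [-1.45 -0.47  2.36  0.96  1.29  0.26] dq0.05 err0.0 tip n,y,s [-0.066 -0.05   0.034] tipz0.179 bodyn -0.082
[-24.8   4.2  13.7] q [-1.46 -0.44  2.4   0.97  1.26  0.2 ] dq0.06 err0.0 tip n,y,s [-0.059 -0.047  0.006] tipz0.152 bodyn -0.075
[-24.7   4.2  13.7] q [-1.47 -0.41  2.43  0.99  1.24  0.13] dq0.06 err0.0 tip n,y,s [-0.052 -0.043 -0.021] tipz0.125 bodyn -0.067
[-24.7   4.2  13.7] q [-1.48 -0.36  2.46  1.01  1.21  0.07] dq0.07 err0.0 tip n,y,s [-0.045 -0.04  -0.049] tipz0.097 bodyn -0.060
turn/row [0. 0. 0.]
[ 7.5  9.1 15.8] q [-1.44 -0.28  2.42  1.03  1.16  0.05] dq0.08 err0.0 tip n,y,s [-0.025 -0.04  -0.047] tipz0.090 bodyn -0.041
[ 7.5  9.1 15.8] q [-1.4  -0.21  2.38  1.06  1.11  0.03] dq0.08 err0.0 tip n,y,s [-0.006 -0.04  -0.044] tipz0.082 bodyn -0.021
```

Descend outside the lip, then go in under it.

Request:
{"op": "drive_tool", "data": {"moves": [0,-25,4,14,0,0,0,0,-25,4,14,0,0,0,0,-25,4,14,0,0,0,0,-25,4,14,0,0,0,0,0,0,0,0,0,0]}}

```text
t: 3.6
tool_pos: [0.2313, -0.3023, 0.2061]
orientation: [-2.585, 0.588, -1.253]
force: [-0.8, 0.9, -0.1]
opening: 0.0003
gripper_force: 0.0
```

Request:
{"op": "drive_tool", "data": {"moves": [0,7,9,16,0,0,0,0,7,9,16,0,0,0,0,0,0,0,0,0,0]}}

```text
t: 3.9
tool_pos: [0.2613, -0.3279, 0.1939]
orientation: [-2.589, 0.585, -1.259]
force: [-0.2, 0.0, 1.0]
opening: 0.0009
gripper_force: 0.0
```

Run:
```python
from kin import *; from h import *
p,R,s=cur();q=np.array(s['q']);print(s['t'],q.round(3),s['force'])
tip=p+.186*R[:,2]-lip0;print('tip',tip@np.stack([n_,yb,s_],1))
print('up slope in tool axes',R.T@s_)
a=cam('scene');b=cam('top')
A=cv2.resize(a['color'][90:290,350:560,::-1],None,fx=1.9,fy=1.9);B=cv2.resize(b['color'][140:340,380:590,::-1],None,fx=1.9,fy=1.9)
cv2.imwrite('pics/m1.png',np.hstack([A,B]))
```

```text
3.9 [-1.395 -0.202  2.384  1.065  1.094  0.027] [-0.21200732  0.03772087  0.96829663]
tip [-0.00343304 -0.03987141 -0.04570526]
up slope in tool axes [ 0.96601674 -0.12619219 -0.2255819 ]
```

View pics/m1.png

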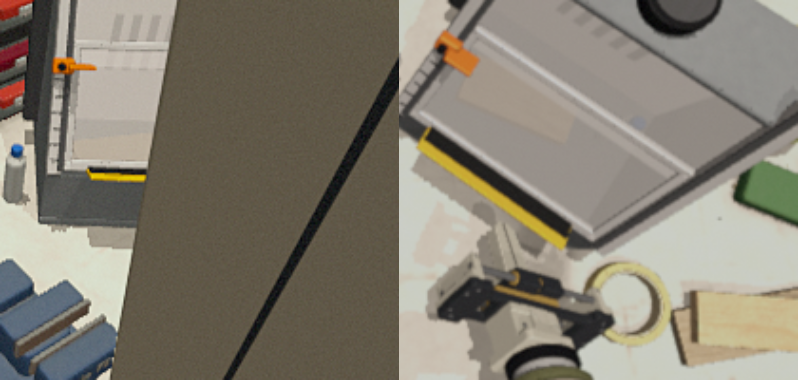

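In the top view, at about (515,230) in the composite, the fingers sit under the right half of the lip and the body is clear. Now I'll push up the slope.

Request:
{"op": "drive_tool", "data": {"moves": [0,9.7,-1.3,-2.3,0,0,0,0,9.7,-1.3,-2.3,0,0,0,0,4.8,-0.6,-1.1,0,0,0,0,4.8,-0.6,-1.1,0,0,0,0,4.8,-0.6,-1.1,0,0,0,0,4.8,-0.6,-1.1,0,0,0]}}

```text
t: 4.6
tool_pos: [0.2761, -0.3378, 0.2259]
orientation: [-2.59, 0.588, -1.252]
force: [-4.5, -0.3, -6.3]
opening: 0.0003
gripper_force: 3.1
```

Request:
{"op": "drive_tool", "data": {"moves": [0,9.7,-1.3,-2.3,0,0,0,0,9.7,-1.3,-2.3,0,0,0,0,9.7,-1.3,-2.3,0,0,0,0,9.7,-1.3,-2.3,0,0,0]}}

```text
t: 5.0
tool_pos: [0.2921, -0.3502, 0.2609]
orientation: [-2.588, 0.589, -1.252]
force: [-3.7, 0.5, -6.1]
opening: 0.0003
gripper_force: 3.6
```

```bash
cat >> kin.py <<'E'
def sash(tag=None):
    from h import cam,world,cv2
    for n,lo,b in(('top',(20,150,90),(370,90,490,290)),('scene',(20,150,90),(385,80,500,200))):
        c=cam(n);W=world(c);hsv=cv2.cvtColor(c['color'],cv2.COLOR_RGB2HSV)
        m=cv2.inRange(hsv,lo,(35,255,255));k=np.zeros_like(m);k[b[1]:b[3],b[0]:b[2]]=1;m=(m*k)>0
        q=(W[m]-lip0)@np.stack([n_,yb,s_],1);q=q[(q[:,0]>-.03)&(q[:,0]<.0)&(q[:,1]>-.11)&(q[:,1]<.11)&(q[:,2]>-.02)&(q[:,2]<.18)]
        print(n,'lip n',len(q),'s top med',np.median(q[:,2]).round(4) if len(q) else '')
E
python3 - <<'E'
from kin import *; from h import *
p,R,s=cur();q=np.array(s['q']);print(s['t'],q.round(3),s['force'])
tip=p+.186*R[:,2]-lip0;print('tip',tip@np.stack([n_,yb,s_],1));print('up slope in tool axes',R.T@s_)
sash()
E
```

```text
5.0 [-1.323 -0.262  2.281  1.011  1.125  0.225] [-3.73517275  0.46568246 -6.05168878]
tip [-0.00430205 -0.03830233  0.03057805]
up slope in tool axes [ 0.9645928  -0.12984203 -0.22956869]
top lip n 670 s top med 0.0477
scene lip n 15 s top med 0.0506
```

Request:
{"op": "drive_tool", "data": {"moves": [0,9.7,-1.3,-2.3,0,0,0,0,9.7,-1.3,-2.3,0,0,0,0,9.7,-1.3,-2.3,0,0,0,0,9.7,-1.3,-2.3,0,0,0,0,9.7,-1.3,-2.3,0,0,0,0,9.7,-1.3,-2.3,0,0,0,0,4.8,-0.6,-1.1,0,0,0,0,0,0,0,0,0,0]}}

```text
t: 5.9
tool_pos: [0.3184, -0.3711, 0.3194]
orientation: [-2.589, 0.587, -1.258]
force: [-0.3, 0.7, -0.6]
opening: 0.0008
gripper_force: 0.5
```

Run:
```python
from kin import *; from h import *
p,R,s=cur();q=np.array(s['q']);print(s['t'],q.round(3),s['force'])
tip=p+.186*R[:,2]-lip0;print('tip',tip@np.stack([n_,yb,s_],1));print('up slope in tool axes',R.T@s_)
sash()
A=cv2.resize(load('scene')['color'][80:230,350:500,::-1],None,fx=3,fy=3,interpolation=cv2.INTER_CUBIC);B=cv2.resize(load('top')['color'][130:230,390:490,::-1],(450,450),interpolation=cv2.INTER_CUBIC)
cv2.imwrite('pics/m2.png',cv2.resize(np.hstack([A,B]),(800,400)))
```

```text
5.9 [-1.274 -0.27   2.169  0.975  1.15   0.359] [-0.29111855  0.69316712 -0.64287219]
tip [-0.004179   -0.03884964  0.09865395]
up slope in tool axes [ 0.96579461 -0.1268428  -0.22616738]
top lip n 652 s top med 0.1159
scene lip n 41 s top med 0.1162
```

View pics/m2.png

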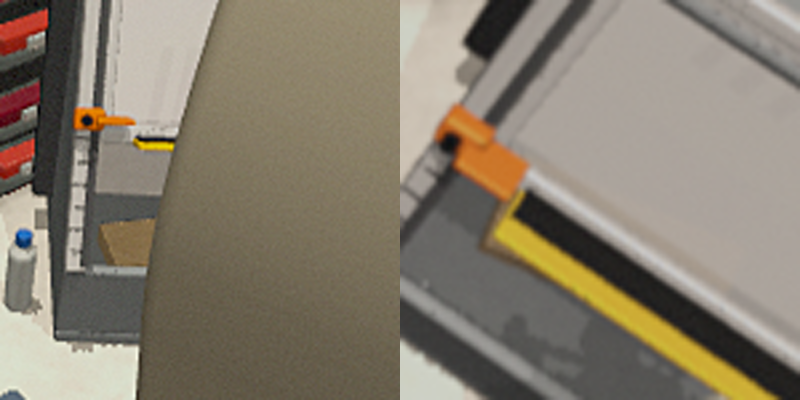

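The lip at (155,145) is still about 18 mm of slope below the pointer at (130,122), and both cameras agree (0.116 against 0.1345).

Request:
{"op": "drive_tool", "data": {"moves": [0,4.8,-0.6,-1.1,0,0,0,0,4.8,-0.6,-1.1,0,0,0,0,4,-0.5,-0.9,0,0,0,0,2.4,-0.3,-0.6,0,0,0,0,1.4,-0.2,-0.3,0,0,0,0,0,0,0,0,0,0,0,0,0,0,0,0,0]}}

```text
t: 6.7
tool_pos: [0.3249, -0.3766, 0.3336]
orientation: [-2.589, 0.589, -1.256]
force: [-4.8, -1.3, -2.8]
opening: 0.0008
gripper_force: 2.2
```

Run:
```python
from kin import *; from h import *
p,R,s=cur();q=np.array(s['q']);print(s['t'],q.round(3),s['force'])
tip=p+.186*R[:,2]-lip0;print('tip',tip@np.stack([n_,yb,s_],1))
sash()
W=world(load('top'));c=load('top');m=cv2.inRange(cv2.cvtColor(c['color'],cv2.COLOR_RGB2HSV),(5,150,90),(17,255,255));m[:150]=0;m[185:]=0;m[:,:395]=0;m[:,430:]=0
q=(W[m>0]-lip0)@np.stack([n_,yb,s_],1);q=q[(q[:,0]>-.025)&(q[:,0]<0)];print('ptr',len(q),np.percentile(q,[10,50,90],axis=0).round(4).tolist())
A=cv2.resize(load('scene')['color'][80:180,350:450,::-1],(400,400),interpolation=cv2.INTER_CUBIC);B=cv2.resize(load('top')['color'][130:210,390:470,::-1],(400,400),interpolation=cv2.INTER_CUBIC)
cv2.imwrite('pics/m3.png',np.hstack([A,B]))
```

```text
6.7 [-1.262 -0.266  2.137  0.964  1.157  0.393] [-4.81385769 -1.31336193 -2.75965306]
tip [-0.00394178 -0.03917622  0.11497836]
top lip n 630 s top med 0.1322
scene lip n 71 s top med 0.1321
ptr 171 [[-0.0174, 0.1083, 0.1321], [-0.0064, 0.126, 0.1342], [-0.0011, 0.1452, 0.1389]]
```

View pics/m3.png

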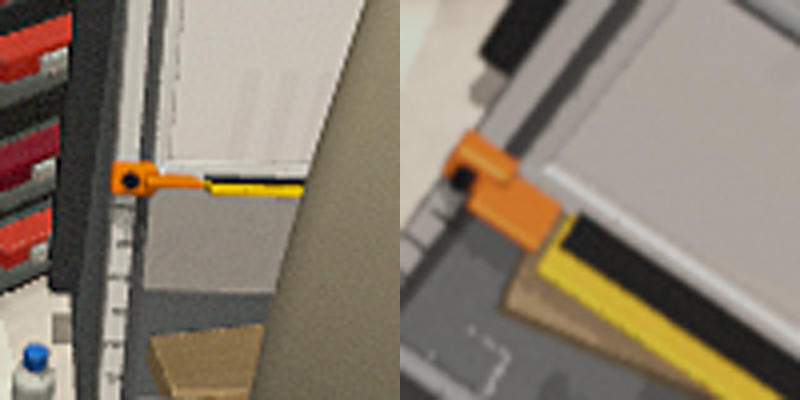

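Lip and fin are level in both views: at about (205,187) in the left crop and (550,240) in the right, with roughly 2 mm between the measurements. I'll back off and plan the way to the button.

Request:
{"op": "drive_tool", "data": {"moves": [0,-9.7,1.3,2.3,0,0,0,0,-14.5,1.9,3.4,0,0,0,0,0,0,-25,0,0,0,0,0,0,-40,0,0,0,0,0,0,-40,0,0,0,0,0,0,0,0,0,0]}}

```text
t: 7.4
tool_pos: [0.2305, -0.3704, 0.3793]
orientation: [-2.592, 0.589, -1.261]
force: [-0.0, -0.8, -0.1]
opening: 0.0006
gripper_force: 0.0
```

Run:
```python
from kin import *; from h import *
sash()
c=load('scene');W=world(c);x=W[250:310,220:290].reshape(-1,3);d=np.hypot(x[:,0]-.516,x[:,1]-.157)
for r in(4,10,15,18,20,22,24,26,30,40): k=(abs(d*1e3-r)<1.5);print(r,np.percentile(x[k,2],[10,50,90]).round(3))
p,R,s=cur();q=np.array(s['q']);print(s['t'],p,q.round(3),s['force'])
y=np.array([.978,.208,0]);y/=np.linalg.norm(y);Rd=np.stack([np.cross(y,-Z),y,-Z],1)
A=np.array([.30,-.25,.48]);Rm=Ro.from_matrix(R)*Ro.from_rotvec((Ro.from_matrix(R).inv()*Ro.from_matrix(Rd)).as_rotvec()*.5)
q=rows(p,R,A,Rm.as_matrix(),8,q);q=rows(A,Rm.as_matrix(),np.array([.516,.157,.38]),Rd,10,q)
```

```text
top lip n 639 s top med 0.1321
scene lip n 0 s top med 
4 [0.066 0.068 0.069]
10 [0.066 0.067 0.069]
15 [0.057 0.064 0.068]
18 [0.056 0.058 0.067]
20 [0.054 0.057 0.059]
22 [0.047 0.055 0.058]
24 [0.046 0.054 0.058]
26 [0.045 0.048 0.057]
30 [0.045 0.047 0.048]
40 [0.003 0.043 0.047]
7.5 [ 0.23202316 -0.36969135  0.37629507] [-1.49  -0.441  2.188  0.92   1.407  0.362] [ 0.40854462 -0.37612319 -0.67435129]
turn/row [ 2.42 -3.15 -7.32]
[  7.4 -20.2  -1.2] q [-1.45 -0.46  2.17  0.88  1.46  0.29] dq0.07 err0.0 tip n,y,s [-0.107 -0.068  0.114] tipz0.270 bodyn -0.115
[  9.8 -19.2  -0.8] q [-1.41 -0.48  2.14  0.84  1.51  0.22] dq0.07 err0.0 tip n,y,s [-0.123 -0.047  0.114] tipz0.277 bodyn -0.123
[ 12.1 -17.8  -0.7] q [-1.37 -0.49  2.12  0.79  1.56  0.16] dq0.07 err0.0 tip n,y,s [-0.138 -0.027  0.113] tipz0.285 bodyn -0.132
[ 14.3 -16.1  -0.7] q [-1.32 -0.5   2.09  0.75  1.6   0.09] dq0.07 err0.0 tip n,y,s [-0.154 -0.009  0.112] tipz0.292 bodyn -0.141
[ 16.2 -14.2  -0.9] q [-1.27 -0.51  2.06  0.7   1.64  0.02] dq0.07 err0.0 tip n,y,s [-0.169  0.006  0.112] tipz0.299 bodyn -0.152
[ 17.8 -12.1
[... 976 characters left out ...]
15 err0.0 tip n,y,s [-0.237  0.231  0.018] tipz0.251 bodyn -0.190
[41.3  6.7 21.8] q [-0.22 -0.42  1.97  0.2   1.5  -0.03] dq0.14 err0.0 tip n,y,s [-0.239  0.267  0.002] tipz0.238 bodyn -0.194
[41.2 11.6 19.7] q [-0.1  -0.34  1.92  0.15  1.48 -0.01] dq0.12 err0.0 tip n,y,s [-0.242  0.302 -0.013] tipz0.227 bodyn -0.197
[40.6 16.4 17.4] q [ 0.01 -0.24  1.85  0.09  1.47  0.  ] dq0.11 err0.0 tip n,y,s [-0.243  0.337 -0.027] tipz0.215 bodyn -0.201
[39.4 21.1 15. ] q [ 0.11 -0.13  1.78  0.05  1.47  0.  ] dq0.11 err0.0 tip n,y,s [-0.244  0.372 -0.041] tipz0.204 bodyn -0.205
[37.6 25.5 12.5] q [ 0.2  -0.02  1.69  0.    1.47 -0.01] dq0.11 err0.0 tip n,y,s [-0.245  0.407 -0.053] tipz0.194 bodyn -0.209
```

Request:
{"op": "drive_tool", "data": {"moves": [0,7,-20,-1,2.4,-3.1,-7.3,0,10,-19,-1,2.4,-3.1,-7.3,0,12,-18,-1,2.4,-3.1,-7.3,0,14,-16,-1,2.4,-3.1,-7.3,0,16,-14,-1,2.4,-3.1,-7.3,0,18,-12,-1,2.4,-3.1,-7.3,0,19,-10,-2,2.4,-3.1,-7.3,0,20,-7,-2,2.4,-3.1,-7.3]}}

```text
t: 8.3
tool_pos: [0.3007, -0.2494, 0.4786]
orientation: [-2.721, -1.049, -0.776]
force: [0.7, 0.5, 0.3]
opening: 0.0004
gripper_force: 0.0
```

Request:
{"op": "drive_tool", "data": {"moves": [0,33,-17,29,1.9,-2.5,-5.9,0,35,-13,28,1.9,-2.5,-5.9,0,38,-8,27,1.9,-2.5,-5.9,0,39,-3,25,1.9,-2.5,-5.9,0,41,2,24,1.9,-2.5,-5.9,0,41,7,22,1.9,-2.5,-5.9]}}

```text
t: 8.9
tool_pos: [0.431, -0.0043, 0.4196]
orientation: [-2.375, -1.955, -0.341]
force: [0.7, -1.6, 1.0]
opening: 0.0004
gripper_force: 0.0
```

Request:
{"op": "drive_tool", "data": {"moves": [0,41,12,20,1.9,-2.5,-5.9,0,41,16,17,1.9,-2.5,-5.9,0,39,21,15,1.9,-2.5,-5.9,0,38,25,13,1.9,-2.5,-5.9,0,0,0,0,0,0,0,0,0,0,0,0,0,0]}}

```text
t: 9.5
tool_pos: [0.5161, 0.1576, 0.3789]
orientation: [1.966, 2.445, 0.009]
force: [-0.5, -0.1, -0.7]
opening: 0.0003
gripper_force: 0.0
```

Run:
```python
from kin import *; from h import *
p,R,s=cur();q=np.array(s['q']);print(s['t'],p,q.round(3),s['force'],R[:,2])
y=np.array([.978,.208,0]);y/=np.linalg.norm(y);Rd=np.stack([np.cross(y,-Z),y,-Z],1)
q=rows(p,R,np.array([.516,.157,.28]),Rd,3,q)
sash();cam('scene');v=cv2.resize(load('scene')['color'][:,180:500,::-1],(480,600));cv2.imwrite('pics/m4.png',v)
```

```text
9.5 [0.51610425 0.15759049 0.37891668] [ 0.201 -0.023  1.695  0.     1.463 -0.015] [-0.46380406 -0.1112823  -0.67865348] [ 0.00725369  0.00156731 -0.99997246]
turn/row [0.14 0.   0.13]
[-0.2 -0.3 33. ] q [ 0.2  -0.    1.73  0.    1.41 -0.01] dq0.06 err0.0 tip n,y,s [-0.227  0.409 -0.082] tipz0.160 bodyn -0.193
[-0.2 -0.2 33. ] q [ 0.2   0.03  1.76  0.    1.35 -0.01] dq0.06 err0.0 tip n,y,s [-0.211  0.408 -0.111] tipz0.127 bodyn -0.176
[-0.2 -0.2 33. ] q [ 0.2   0.06  1.79 -0.    1.29 -0.01] dq0.06 err0.0 tip n,y,s [-0.195  0.407 -0.139] tipz0.094 bodyn -0.159
top lip n 636 s top med 0.132
scene lip n 0 s top med
```

View pics/m4.png

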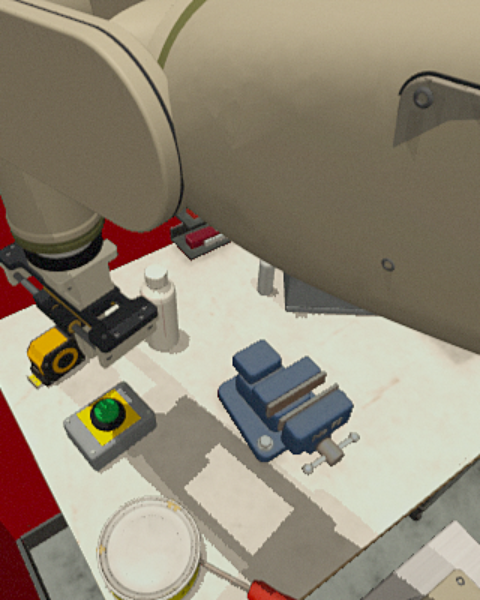

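The gripper hangs above the button, which is clear at (108,412), with the bottle and tape still standing where they were. I'll descend and press.

Request:
{"op": "drive_tool", "data": {"moves": [0,0,0,33,0.4,0,0.1,0,0,0,33,0,0,0,0,0,0,33,0,0,0,0,0,0,15,0,0,0,0,0,0,5,0,0,0,0,0,0,3,0,0,0,0,0,0,0,0,0,0]}}

```text
t: 10.35
tool_pos: [0.5184, 0.1553, 0.262]
orientation: [1.973, 2.437, 0.01]
force: [-0.0, -1.3, 0.4]
opening: 0.0001
gripper_force: 0.0
```

Request:
{"op": "drive_tool", "data": {"moves": [0,2,-2,3,0,0,0,0,0,0,3,0,0,0,0,0,0,2,0,0,0,0,0,0,0,0,0,0]}}

```text
t: 10.75
tool_pos: [0.5155, 0.1571, 0.2525]
orientation: [1.973, 2.438, 0.007]
force: [-0.3, 1.0, 2.0]
opening: 0.0004
gripper_force: 0.9
```

Request:
{"op": "drive_tool", "data": {"moves": [0,0,0,2,0,0,0,0,0,0,2,0,0,0,0,0,0,1,0,0,0,0,0,0,0,0,0,0]}}

```text
t: 11.15
tool_pos: [0.5156, 0.1571, 0.2476]
orientation: [1.974, 2.438, 0.008]
force: [-0.3, 1.9, 4.9]
opening: 0.0002
gripper_force: 2.3
```

Request:
{"op": "drive_tool", "data": {"moves": [0,0,0,1,0,0,0,0,0,0,0.5,0,0,0,0,0,0,0,0,0,0]}}

```text
t: 11.45
tool_pos: [0.5157, 0.1572, 0.2472]
orientation: [1.973, 2.438, 0.008]
force: [-4.9, 1.1, 13.3]
opening: 0.0007
gripper_force: 6.8
```

The button has bottomed out: the force jumped to 13 N with no further travel. Lift clear.

Request:
{"op": "drive_tool", "data": {"moves": [0,0,0,-10,0,0,0,0,0,0,-30,0,0,0,0,0,0,-40,0,0,0,0,0,0,-40,0,0,0,0,0,0,0,0,0,0,0,0,0,0,0,0,0]}}

```text
t: 12.05
tool_pos: [0.515, 0.1568, 0.3669]
orientation: [1.973, 2.437, 0.009]
force: [-0.1, 0.4, -0.8]
opening: -0.0
gripper_force: 0.0
```

Run:
```python
from kin import *; from h import *
sash();c=load('scene');W=world(c);x=W.reshape(-1,3);d=np.hypot(x[:,0]-.516,x[:,1]-.157);print('btn',np.median(x[(d<.01)&(x[:,2]<.1)],0))
W=world(load('top'));print(W[172,376],W[162,287],W[157,224]);s=robot.read_state();print(s['t'],s['force'])
cv2.imwrite('pics/m5.png',load('top')['color'][:,:,::-1])
```

```text
top lip n 638 s top med 0.1321
scene lip n 0 s top med 
btn [0.51684808 0.15721987 0.06705321]
[ 0.61106462 -0.20471682  0.09557249] [ 0.62107629 -0.0009922   0.16137207] [0.66477003 0.16384543 0.06582208]
12.15 [ 0.86758466 -0.06088708 -0.13199468]
```

View pics/m5.png

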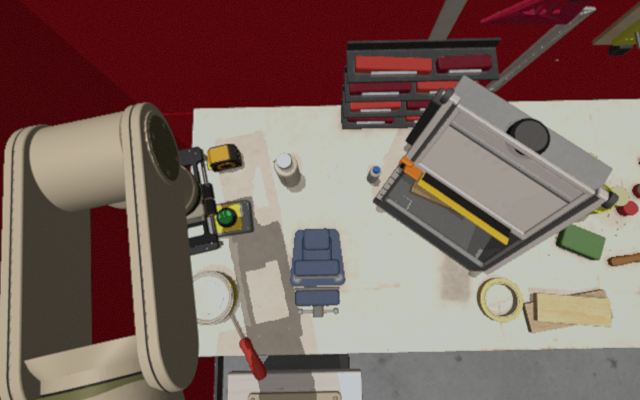

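The window is still level with the pointer at (411,170). The button is back out at z = 0.067 m, the loose items haven't moved, and the arm is clear.

```bash
python3 -c "
from plant import robot
print(robot.close_job())"
```

```text
the job is handed in; nothing more can be done
None
```

The job is handed in, with no verdict returned: the window stands about 2 mm from level with the pointer (limit 8 mm), the button was pressed to its stop and sprang back, and by the last pictures the pointer and loose items hadn't moved.

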